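Snap a glass gel cassette into its casting stand

TASK

Get the glass gel cassette with the orange spacers ready for pouring: take it from the drain rack, put its lower edge into the groove of the casting stand with the cassette leaning out towards the open front of the stand so that it clears the two blue snap latches, then straighten it until it stands upright against the two posts, sits fully down on the sealing strip, and both latches have snapped shut over its top edge. Let go of it there, and leave the cassette with the white spacers standing in its place in the rack.

Things in the scene. Friction and masses are not known exactly. Their poses are not given: they have to be found in the camera images.
- cassette_orange: Cassette to load: two glass plates, orange spacer strips edge both sides; 8 mm thick (x), 120 wide (y), 95 high (z), about 0.17 kg. Origin: centre of its lower edge; z up the glass. Stands upright in the rack, origin 6 mm above the table. The front (-x) plate has a top notch 88 wide, 14 deep, leaving 3 mm of glass: grip across the 8 mm at mid-width, 20 mm or more below the top edge.
- cassette_white: Second cassette, same form, axes and size but 7 mm thick, with white spacers. Stands upright in the same rack, 80 mm before or behind the orange one. To be left alone.
- drain_rack: White drain rack, fixed, 184 (x) x 144 mm (y): tray with a 12 mm rim and 6 mm floor, two rows of domed pegs (9 mm thick, tops 47 mm above the table) along x at y = -36 and +36. Cassettes stand upright in the 11 mm gaps between pegs, square to x, at rack x = -40 and +40 mm; which is where varies. Origin: underside centre.
- casting_stand: Grey casting stand, fixed, 96 (x) x 164 mm (y). Origin: at table height below the groove's middle; x to the rear, y left, z up; its open front is -x, towards the robot. Two posts (y 40 to 60 and -60 to -40 mm, front face x = +5, up to 106 mm high) are the back rest; between them room for a finger, above a brace 48 mm high. Flared cheeks 63 mm either side of the middle centre the cassette.
- groove (a point): Middle of the groove floor (black sealing strip), 14 mm above the table; axes as the stand. Floor 10 mm wide (x -5 to +5), runs along y. Rear wall upright at x = +5. Front lip slopes out 30 degrees from upright, 12 mm high, so the mouth is 17 mm wide and a cassette can stand in it leaning up to 30 degrees to the front (-x). A seated cassette's origin lies here, within 1 mm in x and 3 in y.
- latch_left (a joint): Blue snap latch at stand y = +50, 12 mm wide, hinged on the post top; 0 = shut (sprung), grows in rad as it lifts. Its arm (underside 112 mm above the table, top 119) bars entry from above; its nose hangs to 105 mm at x -6 to -10, with a ramp up to x = -25. A cassette (top at 109 mm) straightened from the front lifts it about 0.2 rad, some 3 N, then it drops shut in front.
- latch_right (a joint): The same latch on the stand's right post, at stand y = -50 mm; 0 = shut, grows in rad as it lifts.
Things that resemble listed ones, but are neither listed nor needed, are in the scene too. Leave any red look-alike of the casting_stand alone.

How it is judged:
By the outcome, as a careful person would: the job done as asked, in the order asked, and still so for the second after the job is handed in, with the robot touching nothing.
It also fails if it takes over 51 s, if anything falls off the work surface, if the arm or the gripper's body presses on something with over 40 N, if the wrist force passes 120 N, or if a joint passes its speed limit or range.

ROBOT

A 6-joint arm with a two-finger parallel gripper is mounted at the origin on a cart in front of the work surface, level with it; the furniture and walls round the work are solid. World frame = base frame: x ahead of the robot, y to its left, z up, the work surface at z = 0. Lengths are in mm, angles in rad, forces in N, time in s.
With the tool pointing down it reaches from about 300 to 850 mm from the base axis. Payload 4.2 kg.
Tool frame: the origin (TCP) lies on the centre line of the jaws, within the pads' length; the fingertips stand 14 mm ahead of it and the grasp point (between the pads) lies 5 mm behind it; z points along the fingers, y is the direction in which the jaws open and shut (so a half turn about z gives the same grasp; the last joint's range is limited). The gripper opens to 91 mm and grips with 3 to 60 N. Pads are 32 mm wide; open, the fingers measure 118 mm over their backs; the gripper's body (76 mm by 178 mm) begins 60 mm behind the grasp point.
Start: joints at [1.154, 0.32, 1.565, -0, 1.257, -0.02], TCP at [222.223, 530.338, 227.976] pointing down, gripper open.
Joint ranges: [-3.11, 3.11], [-0.84, 2.01], [0.21, 2.61], [-1.34, 4.49], [0.05, 2.63], [-2.56, 2.56]. Speed limits (rad/s): [2.57, 2.57, 3.14, 3.14, 3.14, 3.14].

INTERFACE

Orientations are given as a rotation vector (axis times angle).
In Python, from bench import arm, optics gives the robot as it stands.
- The arm moves only by the tool step_arm, never from a script. Its argument "plan" is one flat list of numbers, 5 for each row, row after row: the shift along the tool's x, y, z in units of 40 mm (1.0 is 40 mm), then the turn about the tool's z in rad, then the closure in counts, from 0 (fully open) to 255 (shut). In form: [tx, ty, tz, twist, gripper, tx, ty, tz, twist, gripper, ...]. A call has 1 to 12 rows; each row shifts and turns the commanded pose from where the row before left it, along the tool's axes as they then stand; what a row does not reach is not made up. A row lasts 1/12 s, in which the tool goes at most 41.7 mm and 7.16 degrees, less where a joint would pass 70% of its speed; a pose out of reach is approached as far as the arm can. A call is refused whole if a number of a shift passes 1 or a number of a turn 0.125, either way. A call with a gripper value outside its range is refused whole. The fingers move at their own pace and stop on an object; "force" is the grip in N (left out, the last holds). Time passes only in rows, so rows that do not move let the fingers close. It gives the time, the measured TCP pose, the force and the opening at its end, in the units of the state.
- arm.sense(): the state, without advancing time (a new reading comes with each control period).
- optics.capture(name): name is "scene" or "side" or "wrist"; returns a dict with "frame" (480x640x3 uint8, red, green, blue), "range_z" (480x640 float32, mm along the optical axis (not along the pixel's ray), 0 where there is no reading), "fx", "fy", "cx", "cy" (pixels), "k1" (the pictures are not rectified: a ray, as slopes to the right and down, at radius r is drawn at 1 + k1 r^2 times it, then the intrinsics apply), "R" (3x3) and "t" (3): a world point X has camera coordinates R X + t. Camera axes: x right, y down, z forward; pixel columns grow to the right and rows downward; lengths in mm; the calibration is good to about 2 mm. A picture is of the moment at which its call begins.
- arm.job_done(): hands the job in, once; it reports no verdict.
Trained networks look in a picture, given as the dict that the camera call returned (one of the last four; its "shot" number tells which), for a name from the list of things; names that differ only in an ending like _2 or _b are one class to them, and where a whole thing is asked for, a point or a joint stands for the part that bears it (a point fixed in the world has none). Each returns a list of dicts, best first, with "p" (0 to 1); they miss things now and then, are a little off and sometimes report something else, mostly with a low value. They report only what shows in the picture. A call takes as long as a camera call. They do not tell look-alikes from the thing itself.
- optics.masks_of(picture, thing): "mask" (480x640 bool, what is visible of it) and "box" ([left, top, width, height] in pixels, round what is visible of it).
- optics.landmark_of(picture, thing): "pixel" ([column, row] in pixels: a listed point, or the origin of a listed thing).
The state is a dict: "time_s": time; "joint_positions": joint angles; "qvel": joint speeds; "effort": joint torques, N m; "tool_pos": TCP position; "orientation": TCP orientation; "force": force on the tool from outside, world axes, zero at the start; "ft_torque": the same for the moment, N m; "grip_width": opening from 0.0 (shut) to 1.0 (fully open).
Only numpy, scipy, OpenCV 4.12 (cv2) and the standard library are available. Lean on these libraries where they do the work, as an engineer would, in place of code of your own. Each camera call takes 0.05 s, during which the arm holds its last target. There are 200 camera calls.

## Working session

There is one attempt and no reset: what is moved stays moved. The work goes in short steps, Python scripts to look and compute and a tool call to move; the robot and the scene stay as the last step left them, time stands still between calls to the robot, and variables do not carry over. Pictures are saved under pics/ and viewed, about 8 in all and at most 12, crops included, and the job is handed in when it is done.

Besides the shell and the picture viewer there is one more tool, called after "Call:" as name(argument=value, ...) on one line, values as JSON. step_arm: Moves the arm, as the interface text tells. Its arguments: {"type":"object","properties":{"plan":{"type":"array","items":{"type":"number"}},"force":{"type":"number"}},"required":["plan"]}

```bash
mkdir -p pics; ls; cat > h.py <<'E'
import numpy as np, cv2
from bench import arm, optics
from scipy.spatial.transform import Rotation as Ro
def rays(c,uv):
    K=np.array([[c['fx'],0,c['cx']],[0,c['fy'],c['cy']],[0,0,1.]])
    return cv2.undistortPoints(np.array(uv,float).reshape(-1,1,2),K,np.array([c['k1'],0,0,0,0.])).reshape(-1,2)
def w(c,uv,z=None,depth=None):
    R=np.array(c['R']);t=np.array(c['t']);d=np.c_[rays(c,uv),np.ones(len(uv))]
    if depth is not None: return (d*np.array(depth)[:,None]-t)@R
    D=d@R;C=-R.T@t
    return C+D*((z-C[2])/D[:,2])[:,None]
def cloud(c,mask):
    v,u=np.nonzero(mask&(c['range_z']>0))
    return w(c,np.c_[u,v],depth=c['range_z'][v,u])
def px(c,X):
    X=np.atleast_2d(np.array(X,float));p=X@np.array(c['R']).T+c['t'];s=p[:,:2]/p[:,2:]
    s=s*(1+c['k1']*(s**2).sum(1))[:,None]
    return s*[c['fx'],c['fy']]+[c['cx'],c['cy']]
E
python3 - <<'E'
from h import *
s=arm.sense();print({k:np.round(v,3).tolist() for k,v in s.items()})
ims=[]
for n in ['scene','side']:
    c=optics.capture(n);cv2.imwrite(f'pics/{n}0.png',c['frame'][:,:,::-1])
    print(n,'cam at',np.round(-np.array(c['R']).T@c['t']),'fwd',np.round(np.array(c['R'])[2],2))
    for t in ['cassette_orange','cassette_white','drain_rack','casting_stand','groove','latch_left','latch_right']:
        try:
            for r in optics.landmark_of(c,t): print(' L',t,round(r['p'],2),np.round(r['pixel']),np.round(w(c,[r['pixel']],z={'groove':14,'cassette_orange':6,'cassette_white':6}.get(t,0))[0]))
            for r in optics.masks_of(c,t): print(' M',t,round(r['p'],2),r['box'])
        except Exception as e: print(t,e)
E
```

```text
pics
{'time_s': 0.0, 'joint_positions': [1.154, 0.32, 1.566, 0.0, 1.257, -0.02], 'qvel': [0.0, 0.0, -0.0, 0.0, -0.001, -0.001], 'effort': [-0.001, -41.246, -23.197, 0.073, 0.046, -0.0], 'tool_pos': [222.012, 529.884, 227.12], 'orientation': [-0.619, -3.08, 0.003], 'force': [0.649, -0.824, 0.604], 'ft_torque': [-0.012, -0.038, 0.003], 'grip_width': 0.997}
scene cam at [ 112. -564.  729.] fwd [ 0.5   0.55 -0.67]
 L cassette_orange 0.68 [236. 229.] [548. 166.   6.]
 M cassette_orange 0.59 [208.2, 182.5, 43.9, 59.4]
 L cassette_white 0.91 [211. 250.] [468. 145.   6.]
 L cassette_white 0.54 [235. 229.] [545. 166.   6.]
 M cassette_white 0.82 [183.4, 201.8, 49.2, 60.3]
 L drain_rack 0.87 [228. 242.] [511. 147.   0.]
 M drain_rack 0.82 [170.3, 211.6, 107.3, 70.2]
 L casting_stand 0.91 [404. 296.] [ 681. -202.    0.]
 L casting_stand 0.64 [342. 366.] [ 479. -238.    0.]
 M casting_stand 0.78 [358.9, 234.4, 96.9, 97.7]
 M casting_stand 0.55 [291.6, 302.8, 109.7, 113.1]
 L groove 0.78 [406. 292.] [ 680. -206.   14.]
 L groove 0.75 [344. 365.] [ 477. -245.   14.]
 M groove 0.95 [360.6, 236.1, 9
[... 505 characters left out ...]
ck 0.73 [251. 230.] [500. 163.   0.]
 L drain_rack 0.7 [342. 342.] [ 479. -234.    0.]
 M drain_rack 0.97 [198.7, 200.3, 105.1, 59.1]
 L casting_stand 0.85 [418. 293.] [ 671. -201.    0.]
 L casting_stand 0.59 [340. 343.] [ 475. -237.    0.]
 M casting_stand 0.85 [372.9, 222.5, 100.8, 105.2]
 M casting_stand 0.81 [289.5, 268.0, 112.1, 117.9]
 L groove 0.72 [421. 289.] [ 671. -206.   14.]
 L groove 0.62 [341. 338.] [ 475. -240.   14.]
 M groove 0.93 [376.0, 229.1, 97.3, 96.5]
 M groove 0.89 [290.9, 271.1, 111.2, 114.5]
latch_left it knows: cassette_orange, cassette_white, casting_stand, drain_rack, groove
latch_right it knows: cassette_orange, cassette_white, casting_stand, drain_rack, groove
```

View pics/scene0.png

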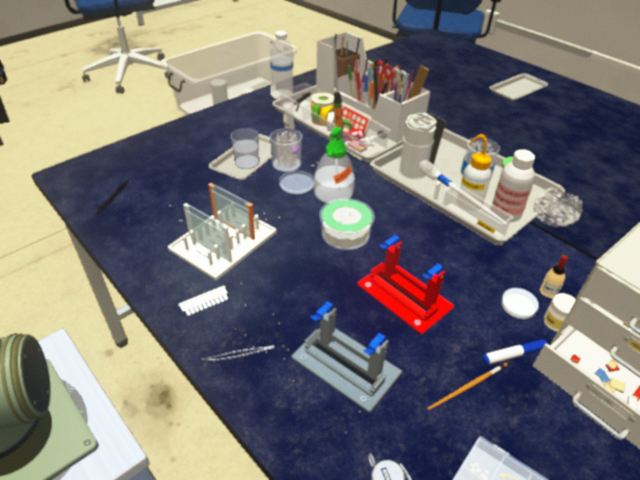

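```bash
python3 - <<'E'
from h import *
c=optics.capture('scene')
a=cv2.resize(c['frame'][170:300,150:300],None,fx=4,fy=4,interpolation=cv2.INTER_CUBIC)
cv2.imwrite('pics/crop1.png',a[:,:,::-1])
E
```

```text
(no output)
```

View pics/crop1.png

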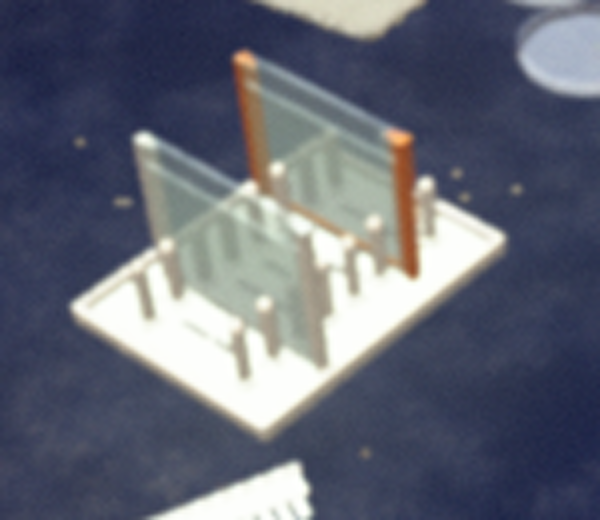

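The scene shows two candidates for the cassette: orange spacers at about (230,210), which is the rear one, and white spacers at about (208,230). There are also two stands: the grey one at about (347,357), which is the target, and a red look-alike at about (405,295). The crop confirms the rear cassette has the orange spacers. Next I measure yaws and positions.

```bash
python3 - <<'E'
from h import *
for n in ['scene','side']:
    c=optics.capture(n);hsv=cv2.cvtColor(c['frame'],cv2.COLOR_RGB2HSV);H,S,V=cv2.split(hsv)
    g=[m for m in optics.masks_of(c,'casting_stand')]
    for m in g:
        x,y,ww,hh=map(int,m['box']); print(n,m['box'], 'meanRGB',c['frame'][m['mask']].mean(0).round())
        if c['frame'][m['mask']].mean(0)[0]>130 : continue
        Z=np.zeros((480,640),bool);Z[y-6:y+hh+6,x-6:x+ww+6]=1
        b=Z&(H>95)&(H<130)&(S>150)&(V>110)
        k,lab,st,ce=cv2.connectedComponentsWithStats(b.astype(np.uint8))
        P=[]
        for i in range(1,k):
            if st[i,4]>25:
                q=cloud(c,lab==i); q=q[q[:,2]>90]; P.append(np.median(q,0)); print('  blue',st[i,4],ce[i].round(1),np.median(q,0).round(1),np.percentile(q,[3,97],0).round(0).tolist())
        q=cloud(c,m['mask']); b2=q[(q[:,2]<25)]; r=cv2.minAreaRect(b2[:,:2].astype(np.float32)); print('  base rect',r)
        hi=q[(q[:,2]>95)];print('  hi',len(hi),hi.mean(0).round())
    o=(H>5)&(H<20)&(S>120)&(V>100);Z=np.zeros((480,640),bool);Z[165:245,195:300]=1
    k,lab,st,ce=cv2.connectedComponentsWithStats((o&Z).astype(np.uint8))
    for i in range(1,k):
        if st[i,4]>12:
            q=cloud(c,lab==i); t=q[q[:,2]>85];print('  orange',st[i,4],ce[i].round(1),q.mean(0).round(1),'z',np.percentile(q[:,2],[3,97]).round(),'top',t.mean(0).round(1) if len(t) else None)
    m=optics.masks_of(c,'drain_rack')[0]['mask'];q=cloud(c,m);f=q[q[:,2]<16];print('  rack',cv2.minAreaRect(f[:,:2].astype(np.float32)))
E
```

```text
scene [291.0, 303.8, 108.6, 106.6] meanRGB [117. 132. 142.]
  blue 213 [321.8 310.5] [ 469.8 -195.8  115.5] [[448.0, -203.0, 109.0], [488.0, -189.0, 118.0]]
  blue 223 [374.8 342.8] [ 485.5 -293.8  115.8] [[464.0, -300.0, 105.0], [503.0, -286.0, 119.0]]
  base rect ((502.56292724609375, -225.21192932128906), (142.5497283935547, 194.1458282470703), 9.58248233795166)
  hi 457 [ 481. -249.  112.]
scene [357.0, 234.3, 100.1, 101.2] meanRGB [192.  23.  29.]
  orange 61 [211.5 199.1] [530.5 225.4  61.9] z [25. 97.] top [530.3 225.8  93. ]
  orange 126 [251.  219.3] [553.6 112.8  62.6] z [ 16. 101.] top [554.4 112.4  94.3]
  rack ((511.422119140625, 156.88235473632812), (197.2647705078125, 146.71864318847656), 10.679938316345215)
side [289.8, 269.1, 109.9, 118.1] meanRGB [122. 131. 137.]
  blue 207 [323.1 275.7] [ 467.1 -195.5  114.6] [[445.0, -202.0, 104.0], [484.0, -187.0, 118.0]]
  blue 245 [367.8 307.1] [ 483.  -294.2  114.8] [[461.0, -300.0, 104.0], [500.0, -287.0, 118.0]]
  base rect ((509.0071105957031, -189.222412109375), (172.7176971435547, 260.6275329589844), 9.319428443908691)
  hi 512 [ 480. -248.  110.]
side [373.9, 224.4, 98.4, 105.0] meanRGB [187.  28.  31.]
  orange 63 [248.2 187.8] [528.1 228.3  66.6] z [ 33. 101.] top [527.6 225.4  95.8]
  orange 135 [280.7 209.3] [551.  114.8  59.5] z [14. 99.] top [551.  113.2  93.5]
  rack ((506.34539794921875, 166.78561401367188), (197.67396545410156, 166.45166015625), 10.691837310791016)
```

Rotation about the tool's x and y isn't commandable, so I need to find out how the arm behaves at the edge of its reach, since that may give the lean. I'll test it in free space first.

Call:
step_arm(plan=[0,0,-1,0,0,0,0,-1,0,0,0,0,-1,0,0,0,0,-1,0,0,0,0,-1,0,0,0,0,-1,0,0,0,0,-1,0,0,0,0,-1,0,0,0,0,-1,0,0,0,0,-1,0,0])

```text
time_s: 2.28
tool_pos: [222.0, 529.8, 620.9]
orientation: [0.619, 3.079, 0.008]
force: [0.4, 1.2, 1.9]
grip_width: 1.002
```

```bash
cat > st.py <<'E'
from h import *
s=arm.sense();R=Ro.from_rotvec(s['orientation']).as_matrix()
print('t',round(s['time_s'],2),'q',np.round(s['joint_positions'],3),'p',np.round(s['tool_pos'],1),'F',np.round(s['force'],1),'g',round(s['grip_width'],3))
print('tool x',R[:,0].round(3),'y',R[:,1].round(3),'z',R[:,2].round(3),'tilt',np.degrees(np.arccos(-R[2,2])).round(2))
E
python3 st.py
```

```text
t 2.28 q [ 1.154  0.437  0.383  0.     2.317 -0.02 ] p [222.  529.8 620.9] F [0.4 1.2 1.9] g 1.002
tool x [-0.922  0.386 -0.   ] y [0.386 0.922 0.005] z [ 0.002  0.005 -1.   ] tilt 0.3
```

Call:
step_arm(plan=[0,0,-1,0,0,0,0,-1,0,0,0,0,-1,0,0,0,0,-1,0,0])

```text
time_s: 2.62
tool_pos: [199.9, 477.0, 684.8]
orientation: [0.617, 3.069, 0.077]
force: [-0.1, -1.2, 1.9]
grip_width: 0.998
```

```bash
python3 st.py
```

```text
t 2.62 q [ 1.151e+00  4.100e-01  2.160e-01  2.000e-03  2.465e+00 -2.200e-02] p [199.9 477.  684.8] F [-0.1 -1.2  1.9] g 0.998
tool x [-0.922  0.386  0.   ] y [0.386 0.921 0.05 ] z [ 0.019  0.047 -0.999] tilt 2.89
```

Call:
step_arm(plan=[0,1,0,0,0,0,1,0,0,0,0,1,0,0,0,0,1,0,0,0,0,1,0,0,0])

```text
time_s: 3.03
tool_pos: [252.8, 603.3, 608.3]
orientation: [0.614, 3.053, 0.178]
force: [0.5, 0.5, -0.0]
grip_width: 1.003
```

```bash
python3 st.py
```

```text
t 3.03 q [ 1.155  0.55   0.216  0.003  2.26  -0.017] p [252.8 603.3 608.3] F [ 0.5  0.5 -0. ] g 1.003
tool x [-0.922  0.386  0.   ] y [0.384 0.916 0.116] z [ 0.045  0.107 -0.993] tilt 6.66
```

Call:
step_arm(plan=[0,-0.5,1,0,0,0,-0.5,1,0,0,0,-0.5,1,0,0])

```text
time_s: 3.28
tool_pos: [243.7, 581.3, 533.0]
orientation: [0.614, 3.052, 0.179]
force: [0.5, 0.8, 1.0]
grip_width: 1.0
```

```bash
python3 st.py
```

```text
t 3.28 q [ 1.154  0.355  0.77   0.002  1.9   -0.019] p [243.7 581.3 533. ] F [0.5 0.8 1. ] g 1.0
tool x [-0.922  0.386  0.   ] y [0.384 0.916 0.117] z [ 0.045  0.108 -0.993] tilt 6.71
```

The lean is available and it persists. Driving outward at the reach limit tilts the tool outward, which is the direction I need. I'll fit the planar kinematics so I know where it also tilts back.

```bash
cat > kin.py <<'E'
import numpy as np
from scipy.optimize import least_squares
D=[(.32,1.566,1.257,574.5,227.5),(.437,.383,2.317,574.4,620.9),(.41,.216,2.465,517.2,684.8),(.55,.216,2.26,654.1,608.3),(.355,.77,1.9,630.3,533.)]
def fk(p,a,b,c):
    L1,L2,d,h,o=p;return np.array([o+L1*np.sin(a)+L2*np.sin(a+b)+d*np.sin(a+b+c),h+L1*np.cos(a)+L2*np.cos(a+b)+d*np.cos(a+b+c)])
r=least_squares(lambda p:np.ravel([fk(p,*x[:3])-x[3:] for x in D]),[400,400,200,200,0])
P=r.x
if __name__=='__main__':
    print(P.round(1),np.abs(r.fun).max())
    # reach-limited loci with tool down: q3=2.61 or q2=-.84
    for z in (150,250,350,450,550):
        best=[]
        for a in np.linspace(-.84,2,800):
            for b in np.linspace(.21,2.61,600):
                pass
            b=np.linspace(.21,2.61,1200);c=np.pi-a-b;ok=(c>.05)&(c<2.63)
            q=fk(P,a,b,c);m=ok&(abs(q[1]-z)<2)
            best+=[(q[0][i],a,b[i],c[i]) for i in np.nonzero(m)[0]]
        best=np.array(best);i=best[:,0].argmin();j=best[:,0].argmax();print(z,'min',best[i].round(2),'max',best[j].round(2))
E
python3 kin.py
```

```text
[672.3 423.3 361.1  83.8 -27.4] 11.528524663353892
150 min [-105.37   -0.84    2.47    1.52] max [9.7554e+02 1.0900e+00 2.1000e-01 1.8400e+00]
250 min [-112.44   -0.84    2.22    1.76] max [9.2699e+02 9.8000e-01 2.2000e-01 1.9400e+00]
350 min [-144.93   -0.84    1.97    2.01] max [8.6487e+02 8.8000e-01 2.1000e-01 2.0500e+00]
450 min [-210.8    -0.84    1.69    2.29] max [7.8554e+02 7.6000e-01 2.1000e-01 2.1700e+00]
550 min [-312.35   -0.82    1.33    2.63] max [6.8392e+02 6.3000e-01 2.2000e-01 2.3000e+00]
```

Call:
step_arm(plan=[0,-0.78,0.61,0,0,0,-0.78,0.61,0,0,0,-0.78,0.61,0,0,0,-0.78,0.61,0,0,0,-0.78,0.61,0,0,0,-0.78,0.61,0,0,0,-0.78,0.61,0,0,0,-0.78,0.61,0,0,0,-0.78,0.61,0,0])

```text
time_s: 4.03
tool_pos: [144.5, 344.7, 283.2]
orientation: [0.614, 3.052, 0.178]
force: [0.4, 0.3, -0.5]
grip_width: 0.998
```

```bash
python3 st.py; python3 - <<'E'
import numpy as np
from scipy.optimize import least_squares
from bench import arm
s=arm.sense();q=s['joint_positions'];p=s['tool_pos']
D=[(.32,1.566,1.257,574.5,227.5),(.437,.383,2.317,574.4,620.9),(.41,.216,2.465,517.2,684.8),(.55,.216,2.26,654.1,608.3),(.355,.77,1.9,630.3,533.),(q[1],q[2],q[4],np.hypot(*p[:2]),p[2])]
def fk(p,a,b,c):
    L1,L2,d,h,o,e,f=p;return np.array([o+L1*np.sin(a+f)+L2*np.sin(a+b+e)+d*np.sin(a+b+c),h+L1*np.cos(a+f)+L2*np.cos(a+b+e)+d*np.cos(a+b+c)])
r=least_squares(lambda p:np.r_[np.ravel([fk(p,*x[:3])-x[3:] for x in D]),p[5]*10,(p[6])*10,.01*(p[4]),.01*(p[2]-250)],[400,400,200,200,0,0,0])
print(r.x.round(2),r.fun.round(1));P=r.x
for z in (150,250,350,450):
    a,b=np.meshgrid(np.linspace(-.84,2,1500),np.linspace(.21,2.61,1500));c=np.pi-a-b
    R,Z=fk(P,a,b,c);m=(c>.05)&(c<2.63)&(abs(Z-z)<1)&(R>0);i=np.where(m,R,1e9).argmin();print(z,R.flat[i].round(),a.flat[i].round(2),b.flat[i].round(2),c.flat[i].round(2))
E
```

```text
t 4.03 q [ 1.14  -0.105  1.922  0.004  1.208 -0.036] p [144.5 344.7 283.2] F [ 0.4  0.3 -0.5] g 0.998
tool x [-0.922  0.386 -0.   ] y [0.384 0.916 0.116] z [ 0.045  0.107 -0.993] tilt 6.68
[ 5.9172e+02  4.1726e+02  3.2113e+02  1.3978e+02  1.4600e+00  6.0000e-02
 -0.0000e+00] [ 0.1  0.1 -0.1 -0.   0.1  0.  -0.1  0.1  0.1 -0.2 -0.1  0.   0.6 -0.
  0.   0.7]
150 0.0 -0.76 2.51 1.39
250 0.0 -0.78 2.26 1.66
350 0.0 -0.75 2.02 1.88
450 0.0 -0.69 1.77 2.07
```

Tilting back is only possible by reaching out at the opposite azimuth, so I'll swing round once to cancel the test tilt.

Call:
step_arm(plan=[-0.98,0,-0.15,0.103,0,-0.98,0,-0.15,0.103,0,-0.98,0,-0.15,0.103,0,-0.98,0,-0.15,0.103,0,-0.98,0,-0.15,0.103,0,-0.98,0,-0.15,0.103,0,-0.98,0,-0.15,0.103,0,-0.98,0,-0.15,0.103,0,-0.98,0,-0.15,0.103,0,-0.98,0,-0.15,0.103,0,-0.98,0,-0.15,0.103,0,-0.98,0,-0.15,0.103,0])

```text
time_s: 5.03
tool_pos: [394.9, -24.3, 328.7]
orientation: [-2.257, -2.111, -0.165]
force: [0.8, 0.8, 0.3]
grip_width: 1.0
```

Call:
step_arm(plan=[-0.98,0,-0.15,0.103,0,-0.98,0,-0.15,0.103,0,-0.98,0,-0.15,0.103,0,-0.98,0,-0.15,0.103,0,-0.98,0,-0.15,0.103,0,-0.98,0,-0.15,0.103,0,-0.98,0,-0.15,0.103,0,-0.98,0,-0.15,0.103,0,-0.98,0,-0.15,0.103,0,-0.98,0,-0.15,0.103,0,-0.98,0,-0.15,0.103,0,-0.98,0,-0.15,0.103,0])

```text
time_s: 6.03
tool_pos: [131.2, -385.2, 350.3]
orientation: [-3.014, -0.406, -0.09]
force: [0.4, -0.2, -0.8]
grip_width: 1.0
```

```bash
python3 st.py; python3 - <<'E'
from h import *
c=optics.capture('wrist');cv2.imwrite('pics/w0.png',c['frame'][:,:,::-1])
E
```

```text
t 6.03 q [-1.326  0.037  1.622  0.069  1.575 -0.025] p [ 131.2 -385.2  350.3] F [ 0.4 -0.2 -0.8] g 1.0
tool x [0.963 0.261 0.071] y [ 0.266 -0.96  -0.091] z [ 0.045  0.106 -0.993] tilt 6.62
```

View pics/w0.png

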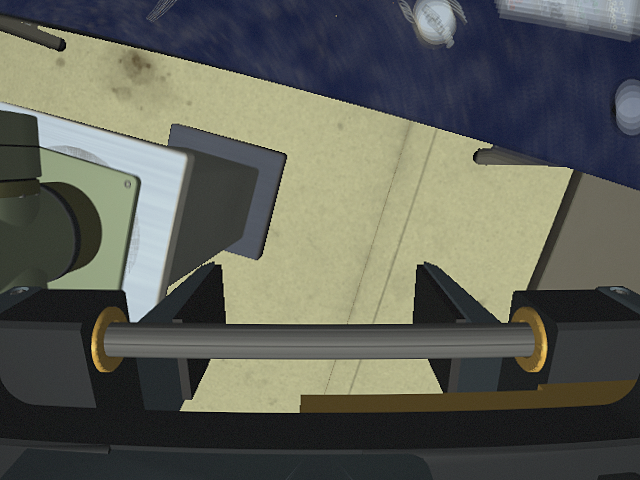

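```bash
python3 - <<'E'
from h import *
c=optics.capture('wrist')
for uv in [(600,210),(560,270),(620,250),(545,270),(400,160),(230,200),(230,240),(500,170)]:
    print(uv,w(c,[uv],depth=[c['range_z'][uv[1],uv[0]]])[0].round())
E
```

```text
(600, 210) [  241. -1040.  -513.]
(560, 270) [   52. -1039.  -581.]
(620, 250) [  161. -1043.  -387.]
(545, 270) [   30. -1038.  -653.]
(400, 160) [ 229. -521. -719.]
(230, 200) [  23. -121. -397.]
(230, 240) [ -98. -120. -479.]
(500, 170) [ 282. -827. -725.]
```

Call:
step_arm(plan=[-0.98,0,-0.2,0.103,0,-0.98,0,-0.2,0.103,0,-0.98,0,-0.2,0.103,0,-0.98,0,-0.2,0.103,0,-0.98,0,-0.2,0.103,0,-0.98,0,-0.2,0.103,0])

```text
time_s: 6.63
tool_pos: [-101.6, -392.2, 387.3]
orientation: [-2.982, 0.525, -0.039]
force: [-0.9, -1.0, 0.5]
grip_width: 0.997
```

```bash
python3 st.py
```

```text
t 6.63 q [-1.863  0.042  1.528  0.012  1.687  0.057] p [-101.6 -392.2  387.3] F [-0.9 -1.   0.5] g 0.997
tool x [ 0.94  -0.342  0.006] y [-0.339 -0.934 -0.116] z [ 0.045  0.107 -0.993] tilt 6.65
```

Call:
step_arm(plan=[-0.22,0.58,-0.79,0,0,-0.22,0.58,-0.79,0,0,-0.22,0.58,-0.79,0,0,-0.22,0.58,-0.79,0,0,-0.22,0.58,-0.79,0,0,-0.22,0.58,-0.79,0,0,-0.22,0.58,-0.79,0,0,-0.22,0.58,-0.79,0,0])

```text
time_s: 7.3
tool_pos: [-225.6, -550.4, 591.4]
orientation: [-2.99, 0.518, -0.037]
force: [-0.5, -1.3, 1.3]
grip_width: 0.999
```

```bash
python3 st.py
```

```text
t 7.3 q [-1.978e+00  5.450e-01  2.780e-01 -2.000e-03  2.428e+00 -6.600e-02] p [-225.6 -550.4  591.4] F [-0.5 -1.3  1.3] g 0.999
tool x [ 0.942 -0.337  0.006] y [-0.334 -0.936 -0.109] z [ 0.042  0.101 -0.994] tilt 6.29
```

Call:
step_arm(plan=[0,1,0,0,0,0,1,0,0,0,0,1,0,0,0,0,1,0,0,0,0,1,0,0,0])

```text
time_s: 7.72
tool_pos: [-264.9, -670.1, 495.2]
orientation: [-3.046, 0.528, -0.02]
force: [1.6, -1.1, 0.2]
grip_width: 1.001
```

```bash
python3 st.py
```

```text
t 7.72 q [-1.964e+00  7.150e-01  2.160e-01  2.000e-03  2.263e+00 -4.900e-02] p [-264.9 -670.1  495.2] F [ 1.6 -1.1  0.2] g 1.001
tool x [ 0.942 -0.337  0.004] y [-0.336 -0.94  -0.052] z [ 0.021  0.048 -0.999] tilt 2.98
```

Call:
step_arm(plan=[0,0.7,-0.7,0,0,0,0.7,-0.7,0,0])

```text
time_s: 7.88
tool_pos: [-266.3, -677.3, 500.9]
orientation: [-3.085, 0.535, -0.007]
force: [0.2, 0.8, -0.2]
grip_width: 0.999
```

```bash
python3 st.py
```

```text
t 7.88 q [-1.962  0.706  0.217  0.003  2.231 -0.046] p [-266.3 -677.3  500.9] F [ 0.2  0.8 -0.2] g 0.999
tool x [ 0.942 -0.337  0.003] y [-0.337 -0.941 -0.012] z [ 0.006  0.01  -1.   ] tilt 0.68
```

Call:
step_arm(plan=[0,0.35,-0.35,0,0,0,-0.95,0.3,0,0,0,-0.95,0.3,0,0,0,-0.95,0.3,0,0,0,-0.95,0.3,0,0,0,-0.95,0.3,0,0,0,-0.95,0.3,0,0,0,-0.95,0.3,0,0,0,-0.95,0.3,0,0,0,-0.95,0.3,0,0])

```text
time_s: 8.72
tool_pos: [-161.9, -385.8, 412.0]
orientation: [3.085, -0.537, -0.001]
force: [0.1, 0.5, 1.2]
grip_width: 1.0
```

Call:
step_arm(plan=[1,0,0,-0.105,0,1,0,0,-0.105,0,1,0,0,-0.105,0,1,0,0,-0.105,0,1,0,0,-0.105,0,1,0,0,-0.105,0,1,0,0,-0.105,0,1,0,0,-0.105,0,1,0,0,-0.105,0,1,0,0,-0.105,0,1,0,0,-0.105,0,1,0,0,-0.105,0])

```text
time_s: 9.72
tool_pos: [274.9, -283.4, 412.3]
orientation: [2.806, 1.39, 0.001]
force: [0.5, -1.2, -0.7]
grip_width: 0.999
```

```bash
python3 st.py
```

```text
t 9.72 q [-0.828 -0.045  1.549 -0.002  1.627 -0.178] p [ 274.9 -283.4  412.3] F [ 0.5 -1.2 -0.7] g 0.999
tool x [ 0.606  0.796 -0.004] y [ 0.796 -0.606  0.01 ] z [ 0.005 -0.009 -1.   ] tilt 0.6
```

Call:
step_arm(plan=[0.94,-0.11,0.25,-0.106,0,0.95,-0.01,0.25,-0.106,0,0.94,0.09,0.25,-0.106,0,0.93,0.19,0.25,-0.106,0,0.9,0.29,0.25,-0.106,0,0.87,0.38,0.25,-0.106,0,0.83,0.47,0.25,-0.106,0,0.77,0.55,0.25,-0.106,0,0.71,0.63,0.25,0,0,0.71,0.63,0.25,0,0,0.71,0.63,0.25,0,0,0.71,0.63,0.25,0,0])

```text
time_s: 10.72
tool_pos: [507.3, 107.5, 291.2]
orientation: [1.993, 2.419, 0.004]
force: [0.8, -0.1, -0.0]
grip_width: 1.003
```

```bash
python3 st.py;python3 - <<'E'
from h import *
c=optics.capture('wrist');cv2.imwrite('pics/w1.png',c['frame'][:,:,::-1])
print(-np.array(c['R']).T@c['t'],np.array(c['R']).round(2).tolist())
H,S,V=cv2.split(cv2.cvtColor(c['frame'],cv2.COLOR_RGB2HSV));o=(H>5)&(H<20)&(S>120)&(V>100)
k,lab,st,ce=cv2.connectedComponentsWithStats(o.astype(np.uint8))
for i in range(1,k):
    if st[i,4]>30:
        q=cloud(c,lab==i);
        if len(q)==0: print(st[i]);continue
        t=q[(q[:,2]>85)&(q[:,2]<110)];print(st[i],q.mean(0).round(1),'top',len(t),t.mean(0).round(1) if len(t) else 0, np.percentile(t,[3,97],0).round(1).tolist() if len(t) else 0)
E
```

```text
t 10.72 q [ 0.189  0.192  1.581 -0.004  1.362 -0.003] p [507.3 107.5 291.2] F [ 0.8 -0.1 -0. ] g 1.003
tool x [-0.192  0.981 -0.004] y [0.981 0.192 0.007] z [ 0.007 -0.003 -1.   ] tilt 0.45
[491.0382835  181.89515761 447.23717708] [[0.98, 0.19, 0.01], [0.18, -0.95, 0.27], [0.06, -0.26, -0.96]]
[402 393  41   1  41] [663.1 -78.7  73.7] top 0 0 0
```

View pics/w1.png

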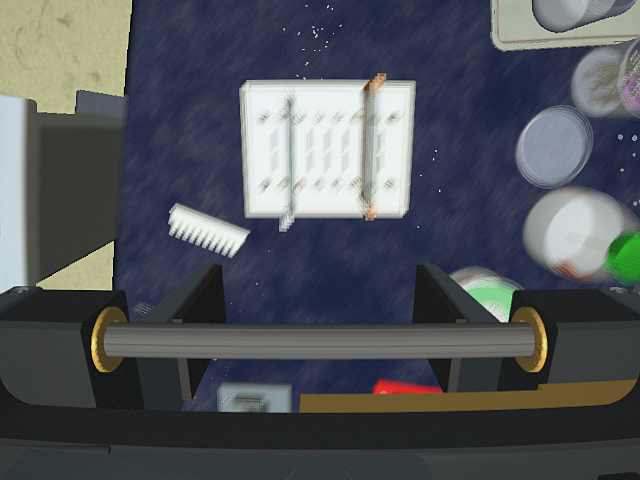

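Call:
step_arm(plan=[0,0,0,0,80,0,0,0,0,80])

```text
time_s: 10.93
tool_pos: [506.6, 105.8, 290.2]
orientation: [1.993, 2.422, -0.0]
force: [0.6, -0.2, -0.3]
grip_width: 0.889
```

```bash
python3 st.py;python3 - <<'E'
from h import *
c=optics.capture('wrist')
F=c['frame'].astype(int);o=(F[:,:,0]-F[:,:,2]>60)&(F[:,:,0]>120);o[260:]=0;o[:,:200]=0;o[:,450:]=0
k,lab,st,ce=cv2.connectedComponentsWithStats(o.astype(np.uint8))
for i in range(1,k):
    if st[i,4]>15:
        q=cloud(c,lab==i);t=q[(q[:,2]>90)&(q[:,2]<112)];print(st[i],q.mean(0).round(1),'top',len(t),t.mean(0).round(1) if len(t) else 0)
        v,u=np.nonzero(lab==i);print('  z100 proj, mean',w(c,[(u.mean(),v.mean())],z=100)[0].round(1),'colspan by row',[(r,u[v==r].min(),u[v==r].max()) for r in range(v.min(),v.max()+1,3)])
cv2.imwrite('pics/w2.png',cv2.resize(c['frame'][60:240,220:440],None,fx=3,fy=3)[:,:,::-1])
for t in ['cassette_orange','drain_rack']:
    for r in optics.landmark_of(c,t): print(t,r['p'],r['pixel'],w(c,[r['pixel']],z=6)[0].round(1))
m=optics.masks_of(c,'drain_rack')[0]['mask'];q=cloud(c,m);f=q[(q[:,2]<16)&(q[:,2]>3)];print('rack',cv2.minAreaRect(f[:,:2].astype(np.float32)))
E
```

```text
t 10.93 q [ 0.186  0.192  1.583 -0.005  1.363 -0.006] p [506.6 105.8 290.2] F [ 0.6 -0.2 -0.3] g 0.889
tool x [-0.192  0.981 -0.004] y [0.981 0.192 0.003] z [ 0.004 -0.004 -1.   ] tilt 0.31
[371  80  11  15  85] [532.2 228.8  99.4] top 84 [532.  228.6 100.6]
  z100 proj, mean [532.1 228.7 100. ] colspan by row [(80, np.int64(372), np.int64(380)), (83, np.int64(371), np.int64(380)), (86, np.int64(372), np.int64(380)), (89, np.int64(374), np.int64(377)), (92, np.int64(375), np.int64(376))]
[360 104   5  86 129] [538.6 174.7  44.6] top 0 0
  z100 proj, mean [531.9 175.9 100. ] colspan by row [(104, np.int64(363), np.int64(363)), (107, np.int64(363), np.int64(363)), (110, np.int64(363), np.int64(363)), (113, np.int64(363), np.int64(363)), (116, np.int64(363), np.int64(363)), (119, np.int64(363), np.int64(363)), (122, np.int64(362), np.int64(363)), (125, np.int64(362), np.int64(363)), (128, np.int64(362), np.int64(363)), (131, np.int64(362), np.int64(363)), (134, np.int64(362), np.int64(363)), (137, np.int64(362), np.int64(363)), (140, np.int64(362), np.int64(363)), (143, np.int64(362), n
[... 385 characters left out ...]
(176, np.int64(361), np.int64(361)), (179, np.int64(361), np.int64(361)), (182, np.int64(361), np.int64(361)), (185, np.int64(361), np.int64(361)), (188, np.int64(361), np.int64(361))]
[367 206   9  14  68] [554.8 116.7  91.5] top 62 [553.1 118.9 100.4]
  z100 proj, mean [553.2 118.4 100. ] colspan by row [(206, np.int64(371), np.int64(372)), (209, np.int64(370), np.int64(372)), (212, np.int64(370), np.int64(372)), (215, np.int64(367), np.int64(375)), (218, np.int64(367), np.int64(375))]
cassette_orange 0.87 [362.5, 150.3] [544.4 171.    6. ]
drain_rack 0.58 [328.8, 156.0] [508.6 157.5   6. ]
rack ((505.076171875, 160.42715454101562), (184.96775817871094, 144.1201171875), 10.569499969482422)
```

View pics/w2.png

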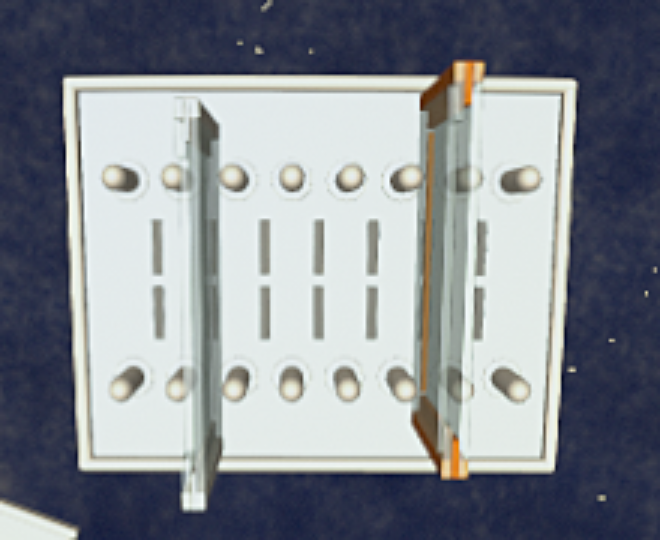

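Call:
step_arm(plan=[0.486,0.4,0.6,0.008,80,0.486,0.4,0.6,0,80,0.486,0.4,0.6,0,80,0,0,0.9,0,80,0,0,0.9,0,80,0,0,0.9,0,80,0,0,0.7,0,80,0,0,0.45,0,80,0,0,0,0,80])

```text
time_s: 11.88
tool_pos: [540.6, 168.9, 58.5]
orientation: [-2.009, -2.414, 0.014]
force: [-0.5, -1.0, -0.4]
grip_width: 0.689
```

```bash
python3 st.py
```

```text
t 11.88 q [ 0.285  0.468  1.805 -0.005  0.877  0.106] p [540.6 168.9  58.5] F [-0.5 -1.  -0.4] g 0.689
tool x [-0.182  0.983 -0.005] y [ 0.983  0.182 -0.008] z [-0.007 -0.006 -1.   ] tilt 0.52
```

Call:
step_arm(plan=[0.04,0.07,-0.14,0,255,0,0,0,0,255,0,0,0,0,255,0,0,0,0,255,0,0,0,0,255,0,0,0,0,255,0,0,0,0,255,0,0,0,0,255,0,0,0,0,255,0,0,0,0,255,0,0,0,0,255], force=20)

```text
time_s: 12.8
tool_pos: [544.9, 172.7, 67.1]
orientation: [2.007, 2.415, -0.007]
force: [-2.6, -0.9, 2.3]
grip_width: 0.087
```

```bash
python3 st.py
```

```text
t 12.8 q [ 0.289  0.462  1.788 -0.005  0.895  0.108] p [544.9 172.7  67.1] F [-2.6 -0.9  2.3] g 0.087
tool x [-0.183  0.983 -0.004] y [ 0.983  0.183 -0.002] z [-0.001 -0.004 -1.   ] tilt 0.26
```

Call:
step_arm(plan=[0,0,-0.4,0,255,0,0,-0.8,0,255,0,0,-1,0,255,0,0,-1,0,255,0,0,-1,0,255,0,0,-1,0,255,-0.36,0.51,-0.75,0.025,255,-0.36,0.51,-0.75,0,255,-0.36,0.51,-0.75,0,255,-0.36,0.51,-0.75,0,255,-0.36,0.51,-0.75,0,255,-0.36,0.51,-0.75,0,255])

```text
time_s: 13.8
tool_pos: [681.1, 108.3, 456.7]
orientation: [2.036, 2.388, -0.003]
force: [2.4, 1.9, -0.6]
grip_width: 0.087
```

```bash
python3 st.py
```

```text
t 13.8 q [ 0.143  0.512  0.702 -0.004  1.927 -0.017] p [681.1 108.3 456.7] F [ 2.4  1.9 -0.6] g 0.087
tool x [-0.158  0.987 -0.004] y [0.987 0.158 0.001] z [ 0.001 -0.004 -1.   ] tilt 0.24
```

Call:
step_arm(plan=[0,0.7,-0.7,0,255,0,0.7,-0.7,0,255,0,0.7,-0.7,0,255,0,0.7,-0.7,0,255,0,0.7,-0.7,0,255,0,0.7,-0.7,0,255,0,0.75,-0.65,0,255,0,0.75,-0.65,0,255,0,0.75,-0.65,0,255,0,0.8,-0.6,0,255,0,0.8,-0.6,0,255])

```text
time_s: 14.72
tool_pos: [751.2, 121.1, 547.0]
orientation: [1.94, 2.277, 0.238]
force: [-0.3, 0.3, -2.2]
grip_width: 0.087
```

```bash
python3 st.py
```

```text
t 14.72 q [ 1.450e-01  6.520e-01  2.140e-01 -2.000e-03  2.064e+00 -1.500e-02] p [751.2 121.1 547. ] F [-0.3  0.3 -2.2] g 0.087
tool x [-0.158  0.987 -0.004] y [0.965 0.156 0.21 ] z [ 0.208  0.029 -0.978] tilt 12.13
```

Call:
step_arm(plan=[0,0.85,-0.5,0,255,0,0.85,-0.5,0,255,0,0.85,-0.5,0,255,0,0.85,-0.5,0,255,0,0.85,-0.5,0,255,0,0.85,-0.5,0,255,0,0.85,-0.5,0,255])

```text
time_s: 15.3
tool_pos: [785.4, 126.9, 580.3]
orientation: [1.854, 2.177, 0.419]
force: [0.7, -0.6, -3.0]
grip_width: 0.086
```

```bash
python3 st.py
```

```text
t 15.3 q [ 1.450e-01  6.270e-01  2.150e-01  1.000e-03  1.916e+00 -1.400e-02] p [785.4 126.9 580.3] F [ 0.7 -0.6 -3. ] g 0.086
tool x [-0.158  0.987 -0.005] y [0.915 0.148 0.375] z [ 0.371  0.055 -0.927] tilt 22.0
```

Call:
step_arm(plan=[-0.43,-0.86,0.19,0,255,-0.43,-0.86,0.19,0,255,-0.43,-0.86,0.19,0,255,-0.43,-0.86,0.19,0,255,-0.43,-0.86,0.19,0,255,-0.43,-0.86,0.19,0,255,-0.43,-0.86,0.19,0,255,-0.43,-0.86,0.19,0,255,-0.43,-0.86,0.19,0,255,-0.43,-0.86,0.19,0,255,-0.43,-0.86,0.19,0,255,-0.43,-0.86,0.19,0,255])

```text
time_s: 16.3
tool_pos: [493.5, -118.8, 359.5]
orientation: [1.852, 2.177, 0.416]
force: [0.3, -1.3, -1.8]
grip_width: 0.083
```

Call:
step_arm(plan=[-0.43,-0.86,0.19,0,255,-0.43,-0.86,0.19,0,255,0,0,0,0,255,0,0,0,0,255,0,0,0,0,255])

```text
time_s: 16.72
tool_pos: [443.8, -161.9, 321.4]
orientation: [1.853, 2.176, 0.417]
force: [0.3, 0.8, -1.5]
grip_width: 0.081
```

```bash
python3 st.py; python3 - <<'E'
from h import *
ims=[]
for n in ['wrist','side']:
    c=optics.capture(n)
    for t in ['groove','casting_stand','cassette_orange']:
        for r in optics.landmark_of(c,t)[:2]: print(n,t,round(r['p'],2),np.round(r['pixel']),w(c,[r['pixel']],z=14)[0].round(1))
    F=c['frame'];H,S,V=cv2.split(cv2.cvtColor(F,cv2.COLOR_RGB2HSV));b=(H>98)&(H<125)&(S>170)&(V>130)
    k,lab,st,ce=cv2.connectedComponentsWithStats(b.astype(np.uint8))
    for i in range(1,k):
        if st[i,4]>40:
            q=cloud(c,lab==i)
            if len(q)<5: continue
            q=q[(q[:,2]>90)&(q[:,2]<125)&(q[:,0]<540)]
            if len(q)>10: print(n,'blue',st[i],np.median(q,0).round(1),np.percentile(q,[3,97],0).round().tolist())
    ims.append(F)
cv2.imwrite('pics/m1.png',np.vstack([cv2.resize(ims[0],(800,600))[:330],cv2.resize(ims[1][180:400,200:520],(640,440))[:270].repeat(1,1) if False else cv2.resize(ims[1][220:390,230:570],(800,400))[:270]])[:,:,::-1])
E
```

```text
t 16.72 q [-0.535 -0.055  1.836  0.271  1.071 -0.791] p [ 443.8 -161.9  321.4] F [ 0.3  0.8 -1.5] g 0.081
tool x [-0.158  0.987 -0.007] y [0.915 0.149 0.375] z [ 0.371  0.053 -0.927] tilt 22.04
wrist groove 0.96 [244. 264.] [ 481.2 -239.2   14. ]
wrist groove 0.95 [384. 241.] [ 676.9 -198.9   14. ]
wrist casting_stand 0.63 [376. 240.] [ 663.2 -197.8   14. ]
wrist casting_stand 0.6 [241. 259.] [ 476.4 -232.4   14. ]
wrist cassette_orange 0.63 [318. 261.] [ 580.3 -232.1   14. ]
wrist blue [235 240  44  19 496] [ 466.6 -191.6  115.9] [[447.0, -199.0, 109.0], [486.0, -184.0, 118.0]]
side groove 0.87 [344. 342.] [ 474.6 -248.7   14. ]
side groove 0.6 [420. 289.] [ 669.2 -204.5   14. ]
side casting_stand 0.92 [343. 347.] [ 466.1 -256.9   14. ]
side casting_stand 0.73 [416. 293.] [ 655.1 -211.8   14. ]
side cassette_orange 0.56 [309. 182.] [712.7 276.8  14. ]
side blue [310 268  25  15 162] [ 466.1 -195.   114.9] [[445.0, -201.0, 108.0], [485.0, -188.0, 118.0]]
side blue [354 299  26  17 196] [ 482.2 -293.8  114.9] [[460.0, -300.0, 109.0], [500.0, -286.0, 117.0]]
```

View pics/m1.png

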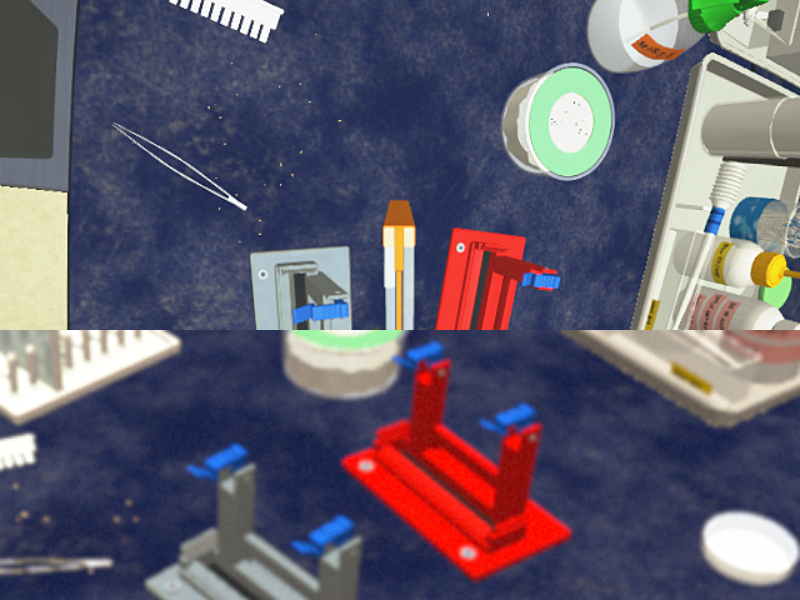

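Call:
step_arm(plan=[-0.52,-0.59,0,0,255,-0.52,-0.59,0,0,255,-0.52,-0.59,0,0,255,-0.52,-0.59,0,0,255,0,0,0.83,0,255,0,0,0.83,0,255,0,0,0.83,0,255,0,0,0.83,0,255,0,0,0,0,255,0,0,0,0,255,0,0,0,0,255])

```text
time_s: 18.03
tool_pos: [419.6, -251.0, 163.3]
orientation: [1.852, 2.178, 0.416]
force: [-0.3, -1.2, -1.8]
grip_width: 0.089
```

```bash
cat > rel.py <<'E'
from h import *
import sys
ey=np.array([-.158,.987,0]);ex=np.array([.987,.158,0]);O=np.array([480,-243,0.])
ims=[]
for n in ['scene','side']:
    c=optics.capture(n);F=c['frame'];H,S,V=cv2.split(cv2.cvtColor(F,cv2.COLOR_RGB2HSV))
    for nm,b in (('blue',(H>98)&(H<125)&(S>150)&(V>110)),('orange',(H>4)&(H<20)&(S>110)&(V>90))):
        b=b.copy();b[:, :250]=0;b[:,430:]=0;b[:220]=0;b[420:]=0
        k,lab,st,ce=cv2.connectedComponentsWithStats(b.astype(np.uint8))
        for i in range(1,k):
            if st[i,4]>15:
                q=cloud(c,lab==i)
                q=q[(q[:,2]>10)&(q[:,0]<540)]
                if len(q)>8:
                    p=q-O;p=np.c_[p@ex,p@ey,q[:,2]];print(n,nm,st[i],'stand-frame med',np.median(p,0).round(1),'3/97',np.percentile(p,[3,97],0).round().tolist())
    x0,y0=(270,230) if n=='scene' else (260,200)
    ims.append(cv2.resize(F[y0:y0+180,x0:x0+160],(400,450),interpolation=cv2.INTER_CUBIC))
cv2.imwrite(f'pics/{sys.argv[1]}.png',np.hstack(ims)[:,:,::-1])
E
python3 st.py; python3 rel.py r1
```

```text
t 18.03 q [-0.757  0.135  2.062  0.445  0.749 -1.217] p [ 419.6 -251.   163.3] F [-0.3 -1.2 -1.8] g 0.089
tool x [-0.159  0.987 -0.007] y [0.915 0.15  0.374] z [ 0.37   0.053 -0.927] tilt 21.96
scene blue [364 332  22  22 223] stand-frame med [ -2.5 -50.6 115.8] 3/97 [[-23.0, -55.0, 106.0], [16.0, -44.0, 119.0]]
scene orange [329 312   9   8  22] stand-frame med [-84.6 -29.5 243. ] 3/97 [[-86.0, -35.0, 235.0], [-82.0, -22.0, 246.0]]
scene orange [316 337   5   7  16] stand-frame med [-119.   -34.2  230. ] 3/97 [[-120.0, -37.0, 226.0], [-118.0, -31.0, 235.0]]
scene orange [352 342  15  25 157] stand-frame med [-56.2 -58.8 150.6] 3/97 [[-73.0, -60.0, 111.0], [-38.0, -49.0, 191.0]]
side blue [327 268   9   9  55] stand-frame med [  9.2  47.4 115.4] 3/97 [[3.0, 43.0, 111.0], [14.0, 56.0, 118.0]]
side blue [353 298  28  18 242] stand-frame med [ -4.6 -50.4 114.7] 3/97 [[-27.0, -55.0, 105.0], [13.0, -44.0, 117.0]]
side orange [289 221  42  40 177] stand-frame med [-94.3 -22.8 250. ] 3/97 [[-122.0, -24.0, 237.0], [-58.0, -21.0, 266.0]]
side orange [312 245   8   9  26] stand-frame med [-87.2 -33.1 243.5] 3/97 [[-89.0, -36.0, 236.0], [-85.0, -25.0, 248.0]]
side orange [291 263   9  10  30] stand-frame med [-121.2  -32.6  230.6] 3/97 [[-123.0, -36.0, 223.0], [-119.0, -24.0, 234.0]]
side orange [294 274  11  14  46] stand-frame med [-51.9  52.7 124.5] 3/97 [[-59.0, 44.0, 110.0], [-46.0, 59.0, 141.0]]
side orange [306 281  50  46 397] stand-frame med [-53.7 -58.  138.5] 3/97 [[-76.0, -60.0, 111.0], [-42.0, 26.0, 194.0]]
```

View pics/r1.png

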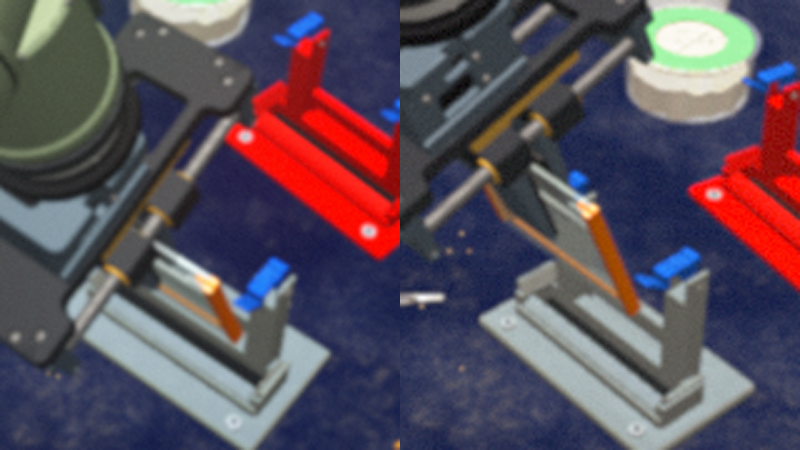

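Call:
step_arm(plan=[0,0,0.7,0,255,0,0,0.7,0,255,0,0,0.4,0,255,0,0,0.25,0,255,0,0,0.1,0,255,0,0,0,0,255])

```text
time_s: 18.63
tool_pos: [451.0, -246.1, 82.8]
orientation: [1.854, 2.178, 0.416]
force: [-0.1, 0.6, -2.6]
grip_width: 0.086
```

```bash
python3 st.py; python3 rel.py r2|grep -E "blue|orange"
```

```text
t 18.63 q [-0.698  0.282  2.13   0.572  0.542 -1.325] p [ 451.  -246.1   82.8] F [-0.1  0.6 -2.6] g 0.086
tool x [-0.159  0.987 -0.006] y [0.916 0.149 0.373] z [ 0.369  0.054 -0.928] tilt 21.92
scene blue [364 332  22  22 224] stand-frame med [ -2.1 -50.9 115.8] 3/97 [[-24.0, -56.0, 105.0], [15.0, -44.0, 119.0]]
scene orange [345 362  30  21 171] stand-frame med [-21.8 -58.9  57.8] 3/97 [[-42.0, -60.0, 21.0], [4.0, -20.0, 112.0]]
side blue [353 298  28  18 246] stand-frame med [ -4.5 -50.7 114.7] 3/97 [[-27.0, -55.0, 103.0], [12.0, -44.0, 117.0]]
side orange [309 264  39  37 128] stand-frame med [-60.1 -22.9 169.6] 3/97 [[-91.0, -24.0, 156.0], [-26.0, -21.0, 184.0]]
side orange [330 285   7   9  20] stand-frame med [-56.  -32.  163.6] 3/97 [[-57.0, -36.0, 156.0], [-54.0, -25.0, 167.0]]
side orange [311 303   8   9  25] stand-frame med [-89.7 -32.  149.3] 3/97 [[-91.0, -37.0, 143.0], [-87.0, -23.0, 154.0]]
side orange [334 319  35  38 300] stand-frame med [-21.9 -58.   56.2] 3/97 [[-45.0, -60.0, 28.0], [-4.0, -3.0, 113.0]]
```

View pics/r2.png

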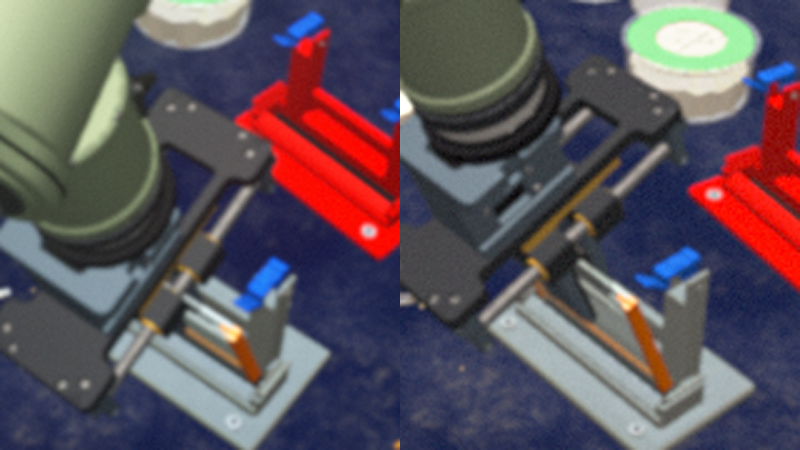

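Call:
step_arm(plan=[0,0,0.12,0,255,0,0,0.12,0,255,0,0,0.06,0,255,0,0,0,0,255])

```text
time_s: 19.07
tool_pos: [455.6, -245.5, 71.8]
orientation: [1.853, 2.177, 0.417]
force: [-0.8, 0.0, 1.0]
grip_width: 0.088
```

```bash
python3 st.py
```

```text
t 19.07 q [-0.69   0.304  2.136  0.598  0.514 -1.348] p [ 455.6 -245.5   71.8] F [-0.8  0.   1. ] g 0.088
tool x [-0.158  0.987 -0.006] y [0.915 0.149 0.374] z [ 0.37   0.054 -0.927] tilt 21.96
```

Call:
step_arm(plan=[0,0.03,0.02,0,154,0,0.07,0,0,154,0,0.07,0,0,154,0,0.07,-0.06,0,154,0,0.07,-0.06,0,154,0,0.07,-0.06,0,154,0,0.07,-0.06,0,154,0,0.03,-0.06,0,154], force=10)

```text
time_s: 19.73
tool_pos: [468.9, -242.9, 89.3]
orientation: [1.854, 2.179, 0.416]
force: [-0.4, -0.0, 0.2]
grip_width: 0.398
```

```bash
python3 st.py; python3 rel.py r3|grep -E "blue|orange"
```

```text
t 19.73 q [-0.666  0.287  2.096  0.54   0.554 -1.261] p [ 468.9 -242.9   89.3] F [-0.4 -0.   0.2] g 0.398
tool x [-0.159  0.987 -0.005] y [0.916 0.15  0.373] z [ 0.369  0.054 -0.928] tilt 21.91
scene blue [364 332  22  23 226] stand-frame med [ -1.8 -50.7 116. ] 3/97 [[-24.0, -55.0, 104.0], [16.0, -44.0, 119.0]]
scene orange [328 354   9   6  18] stand-frame med [-80.9 -30.8 150.3] 3/97 [[-82.0, -35.0, 145.0], [-79.0, -22.0, 153.0]]
scene orange [344 360  32  24 197] stand-frame med [-12.4 -58.2  45.6] 3/97 [[-30.0, -60.0, 21.0], [4.0, -11.0, 101.0]]
side blue [353 298  28  18 243] stand-frame med [ -4.2 -50.9 114.5] 3/97 [[-27.0, -55.0, 103.0], [13.0, -44.0, 117.0]]
side orange [312 261  39  38 132] stand-frame med [-55.5 -22.6 173.1] 3/97 [[-85.0, -24.0, 157.0], [-20.0, -21.0, 186.0]]
side orange [347 270   7   8  19] stand-frame med [-24.5 -31.3 175.2] 3/97 [[-27.0, -35.0, 167.0], [-22.0, -25.0, 178.0]]
side orange [314 301   8   8  23] stand-frame med [-84.4 -31.8 150.1] 3/97 [[-85.0, -35.0, 144.0], [-82.0, -24.0, 155.0]]
side orange [315 311   7  11  40] stand-frame med [-14.8  52.   34.6] 3/97 [[-19.0, 45.0, 23.0], [-11.0, 60.0, 49.0]]
side orange [323 321  47  37 314] stand-frame med [-14.3 -57.7  45.8] 3/97 [[-33.0, -60.0, 23.0], [-0.0, 29.0, 103.0]]
```

View pics/r3.png

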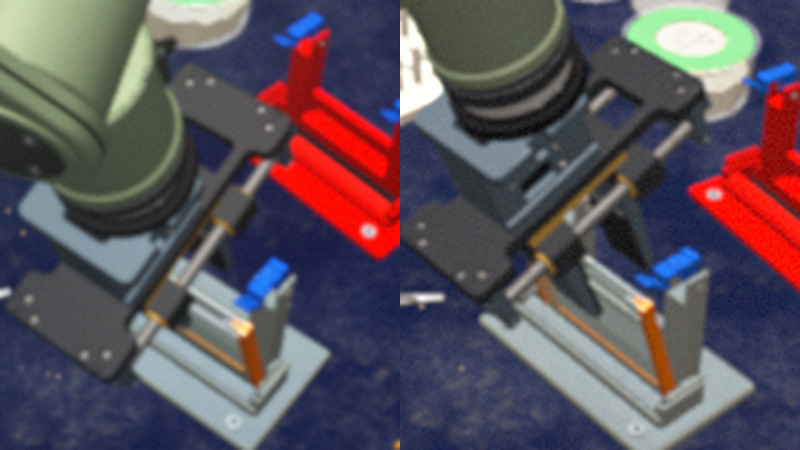

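Call:
step_arm(plan=[0,0.07,0.028,0,154,0,0.07,0.028,0,154,0,0.07,0.028,0,154,0,0.07,0.028,0,154,0,0.07,0.028,0,154,0,0.07,0.028,0,154,0,0,0,0,154])

```text
time_s: 20.42
tool_pos: [486.6, -240.0, 88.6]
orientation: [1.854, 2.179, 0.416]
force: [0.2, 0.2, -0.4]
grip_width: 0.393
```

```bash
python3 st.py; python3 rel.py r4|grep -E "blue|orange"
```

```text
t 20.42 q [-0.636  0.305  2.069  0.525  0.552 -1.217] p [ 486.6 -240.    88.6] F [ 0.2  0.2 -0.4] g 0.393
tool x [-0.159  0.987 -0.005] y [0.916 0.149 0.373] z [ 0.369  0.055 -0.928] tilt 21.88
scene blue [364 332  22  22 200] stand-frame med [ -1.2 -50.9 116. ] 3/97 [[-24.0, -55.0, 106.0], [16.0, -45.0, 119.0]]
scene orange [370 346  12  38 239] stand-frame med [ -2.9 -58.1  65.8] 3/97 [[-5.0, -60.0, 20.0], [6.0, -52.0, 107.0]]
scene orange [339 358  29  20  55] stand-frame med [ -3.5 -21.1  23.6] 3/97 [[-5.0, -46.0, 20.0], [-2.0, 8.0, 27.0]]
side blue [355 298  26  17 193] stand-frame med [ -2.4 -50.5 114.9] 3/97 [[-26.0, -55.0, 105.0], [13.0, -44.0, 118.0]]
side orange [322 257  38  37 125] stand-frame med [-37.7 -22.5 170.1] 3/97 [[-66.0, -24.0, 156.0], [-2.0, -21.0, 184.0]]
side orange [356 266   7   8  18] stand-frame med [ -6.9 -31.5 174.6] 3/97 [[-9.0, -36.0, 167.0], [-4.0, -26.0, 178.0]]
side orange [323 296   9   8  26] stand-frame med [-66.3 -30.9 149.6] 3/97 [[-68.0, -37.0, 143.0], [-64.0, -21.0, 153.0]]
side orange [318 298   3   7  16] stand-frame med [-7.  57.7 59.8] 3/97 [[-57.0, -3.0, 54.0], [-6.0, 60.0, 128.0]]
side orange [325 311  50  47 384] stand-frame med [ -5.7 -57.2  55.1] 3/97 [[-8.0, -59.0, 20.0], [2.0, 25.0, 107.0]]
side orange [317 312   6  10  35] stand-frame med [-7.  56.9 25.5] 3/97 [[-8.0, 50.0, 15.0], [-5.0, 64.0, 36.0]]
```

Call:
step_arm(plan=[0,0.05,0.02,0,154,0,0.05,0.02,0,154,0,0,0,0,154])

```text
time_s: 20.77
tool_pos: [487.5, -239.6, 88.4]
orientation: [1.852, 2.185, 0.411]
force: [-18.3, -6.4, 12.7]
grip_width: 0.399
```

```bash
python3 st.py; python3 rel.py r4|grep -E "blue"
```

```text
t 20.77 q [-0.632  0.307  2.066  0.513  0.555 -1.207] p [ 487.5 -239.6   88.4] F [-18.3  -6.4  12.7] g 0.399
tool x [-0.163  0.987 -0.006] y [0.917 0.154 0.368] z [ 0.364  0.054 -0.93 ] tilt 21.6
scene blue [364 332  22  22 198] stand-frame med [ -1.3 -51.  116.3] 3/97 [[-25.0, -55.0, 106.0], [16.0, -45.0, 119.0]]
side blue [355 298  26  17 193] stand-frame med [ -2.7 -51.  114.6] 3/97 [[-27.0, -55.0, 106.0], [13.0, -43.0, 118.0]]
```

View pics/r4.png

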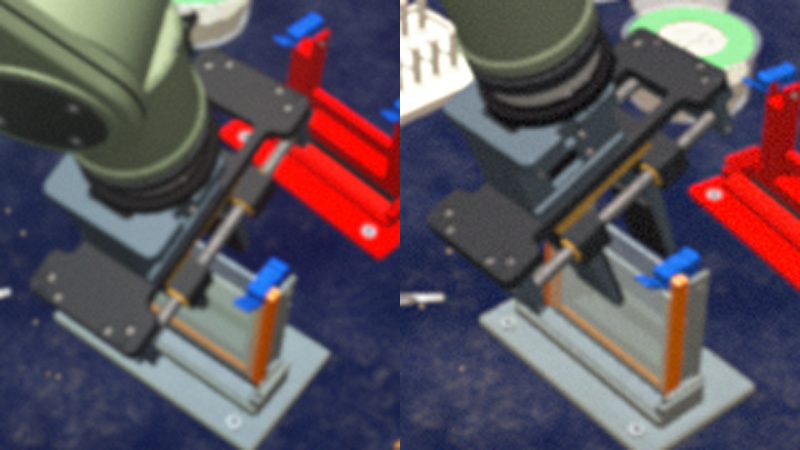

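Call:
step_arm(plan=[0,-0.07,-0.028,0,154,0,-0.07,-0.028,0,154,0,-0.03,-0.012,0,154,0,0.11,-0.28,0,154,0,0.18,-0.46,0,154,0,0.3,-0.74,0,154,0,0.3,-0.74,0,154,0,0.3,-0.74,0,154,0,-0.3,-0.9,0,154,0,-0.5,-0.8,0,154,0,-0.5,-0.8,0,154,0,0,0,0,154])

```text
time_s: 21.87
tool_pos: [397.2, -254.4, 294.5]
orientation: [1.85, 2.172, 0.413]
force: [0.2, -0.5, 1.3]
grip_width: 0.396
```

```bash
python3 st.py; python3 rel.py r5|grep -E "blue|orange"; python3 - <<'E'
from h import *
i=cv2.imread('pics/r5.png')
c=optics.capture('scene');d=cv2.resize(c['frame'][170:300,150:310],(400,325))[:,:,::-1]
e=cv2.resize(c['frame'][300:420,280:410],(400,325))[:,:,::-1]
i=cv2.resize(i,(400,225)); c2=optics.capture('side');f=cv2.resize(c2['frame'][260:390,280:410],(400,325),interpolation=cv2.INTER_CUBIC)[:,:,::-1]
cv2.imwrite('pics/fin.png',np.vstack([np.hstack([d,e]),np.hstack([f[:275],np.zeros_like(f)[:275]])]))
E
```

```text
t 21.87 q [-0.802 -0.012  1.863  0.35   1.079 -1.095] p [ 397.2 -254.4  294.5] F [ 0.2 -0.5  1.3] g 0.396
tool x [-0.157  0.988 -0.012] y [0.914 0.15  0.376] z [ 0.373  0.048 -0.926] tilt 22.12
scene blue [310 301  23  20 200] stand-frame med [ -2.5  48.3 115.4] 3/97 [[-24.0, 43.0, 108.0], [16.0, 54.0, 118.0]]
scene blue [364 332  22  22 198] stand-frame med [ -1.7 -50.7 116.1] 3/97 [[-24.0, -55.0, 107.0], [16.0, -45.0, 119.0]]
scene orange [288 223  43  56 132] stand-frame med [-133.4  -23.5  376. ] 3/97 [[-156.0, -25.0, 364.0], [-93.0, -23.0, 391.0]]
scene orange [332 235   6   8  19] stand-frame med [-94.6 -32.9 379.4] 3/97 [[-96.0, -35.0, 374.0], [-93.0, -30.0, 382.0]]
scene orange [289 281  12  10  36] stand-frame med [-154.2  -31.2  355.2] 3/97 [[-156.0, -35.0, 348.0], [-152.0, -19.0, 359.0]]
scene orange [315 321   7  26 140] stand-frame med [-3.3 54.6 52.8] 3/97 [[-4.0, 49.0, 18.0], [-2.0, 60.0, 85.0]]
scene orange [370 346  12  38 241] stand-frame med [ -2.9 -58.1  65.2] 3/97 [[-4.0, -60.0, 21.0], [6.0, -52.0, 107.0]]
scene orange [324 348  43  29  75] stand-frame med [-3.2 -5.2 22.9] 3/97 [[-5.0, -43.0, 18.0], [-1.0, 40.0, 28.0]]
side blue [309 268  27  15 195] stand-frame med [ -4.7  49.2 114.7] 3/97 [[-27.0, 45.0, 107.0], [12.0, 56.0, 118.0]]
side blue [355 298  26  17 193] stand-frame med [ -3.  -50.7 114.9] 3/97 [[-27.0, -55.0, 107.0], [13.0, -44.0, 118.0]]
side orange [318 284   5  38 127] stand-frame med [-6.7 57.2 55.6] 3/97 [[-8.0, 52.0, 18.0], [-6.0, 61.0, 89.0]]
side orange [325 311  50  47 389] stand-frame med [ -5.7 -57.   55.2] 3/97 [[-8.0, -59.0, 20.0], [2.0, 26.0, 107.0]]
```

View pics/fin.png

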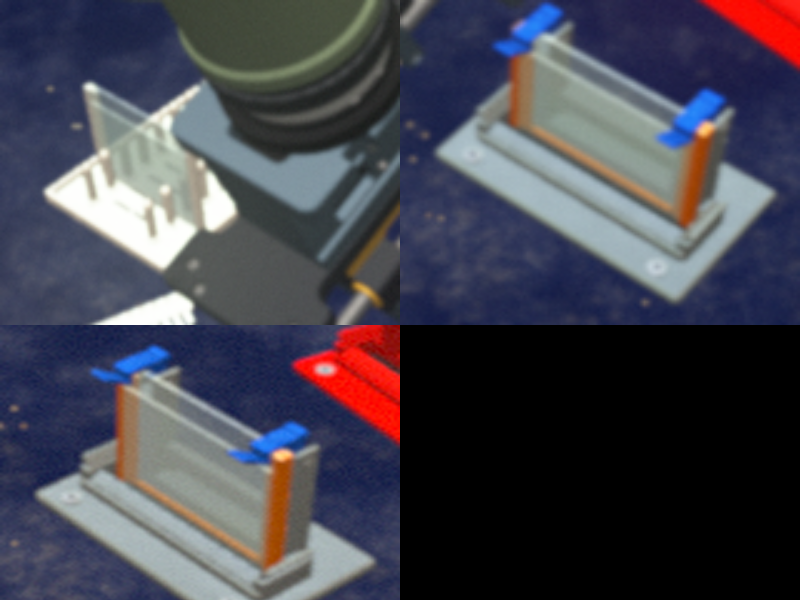

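```bash
python3 -c "
from bench import arm
print(arm.job_done(), arm.sense()['time_s'])"
```

```text
the job is handed in; nothing more can be done
the job is handed in; nothing more can be done
```

The orange cassette is upright in the grey casting stand with both latches shut, and I handed the job in shortly after 21.9 s of the 51 s allowed.

- **How it was done:** I gripped it across the glass and lifted it clear of the rack. The moves cannot tilt the tool directly, so I got a 22° lean by driving the arm against the edge of its reach. I then set the lower edge in the groove leaning forward, clear of the latches, opened the jaws to a loose cage and pushed it upright with the front finger. A last push to about 20 N confirmed it was against the posts, and I withdrew straight up.
- **Last checks (scene and side cameras):**
  - **Cassette:** upright and level left to right, centred within about 2 mm, with its front face at −3 mm (scene) and −6 mm (side) against −4 mm ideal. Its top read about 107 mm against 109 mm; both differences are about the 2 mm calibration.
  - **Latches:** both read the same height as at the start (about 115–116 mm), so they look shut over the top edge.
  - **Rest of the scene:** the white cassette stands in its place, the red stand was not touched, and the arm is clear.
- **Not checked directly:** seating on the strip and the latches being shut are judged from the pictures and depth, not from a joint reading.
- **Cost of the tilt test:** my first free-space test left an unwanted tilt. Undoing it took an extra swing of about 7 s, with no contact.

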